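# Put the idli stand back together

### The arm

A 6-joint arm with a two-finger parallel gripper is mounted at the origin on the work surface. World frame = base frame: x ahead of the robot, y to its left, z up, the work surface at z = 0. Lengths are in mm, angles in rad, forces in N, time in s.
With the tool pointing down it reaches from about 350 to 975 mm from the base axis. Payload 7.1 kg.
Tool frame: the origin (TCP) lies between the finger pads, 19 mm behind the fingertips; this is the grasp point; z points along the fingers, y is the line along which they close (so a half turn about z gives the same grasp; the last joint's range is limited). The gripper opens to 88 mm and grips with 3 to 60 N. Pads are 20 mm wide; open, the fingers measure 115 mm over their backs; the gripper's body (75 mm by 178 mm) begins 61 mm behind the grasp point.
Start: joints at [-1.246, 0.423, 1.63, -0, 1.089, -0.019], TCP at [210.684, -588.402, 241.375] pointing down, gripper open.
Joint ranges: [-3, 3], [-0.9, 2.11], [0.09, 2.58], [-1.31, 4.45], [0.11, 2.69], [-2.54, 2.54]. Speed limits (rad/s): [2.39, 2.39, 3.01, 3.14, 3.14, 3.14].

### API

Orientations are given as a rotation vector (axis times angle).
In Python, from workcell import ctrl gives the robot as it stands.
- The arm moves only by the shell command python3 -m pendant 'ROWS'. ROWS is a JSON object of lists of equal length, an entry for each row: "grip": the opening, from -1 (shut) to 1 (fully open); "linear": the shift along the tool's x, y, z in mm, a list of three; "angular": the turn, a rotation vector about the tool's x, y, z in rad, a list of three. In form: {"grip": [grip, ...], "linear": [[tx, ty, tz], ...], "angular": [[ax, ay, az], ...]}. A call has 1 to 12 rows; each row shifts and turns the commanded pose from where the row before left it, along the tool's axes as they then stand; what a row does not reach is not made up. A row lasts 1/12 s, in which the tool goes at most 41.7 mm and 7.16 degrees, less where a joint would pass 70% of its speed; a pose out of reach is approached as far as the arm can. A call with a gripper value outside its range is refused whole. The fingers move at their own pace and stop on an object; the grip force is fixed at half the most. Time passes only in rows, so rows that do not move let the fingers close. It gives the time, the measured TCP pose, the force, the opening and the grip force at its end, in the units of the state.
- ctrl.get_obs(): the state, without advancing time (a new reading comes with each control period).
- ctrl.get_image(name): name is "side" or "top"; returns the picture (400x640x3 uint8, red, green, blue); there is no depth.
- ctrl.camera_params(name): a dict with "vfov" (degrees; the focal length in pixels is half the picture's height over the tangent of half this angle, whatever the lens; pixels are square), "cx", "cy" (the principal point, pixels), "k1" (the pictures are not rectified: a ray, as slopes to the right and down, at radius r is drawn at 1 + k1 r^2 times it, then the intrinsics apply), "R" (3x3) and "t" (3): a world point X has camera coordinates R X + t. Camera axes: x right, y down, z forward; pixel columns grow to the right and rows downward; lengths in mm; the calibration is good to about 2 mm. A picture is of the moment at which its call begins. camera_params takes no time and is no camera call.
- ctrl.close_job(): hands the job in; it is judged then, once.
The state is a dict: "t": time; "qpos": joint angles; "qvel": joint speeds; "joint_torque": joint torques, N m; "ee_pos": TCP position; "orientation": TCP orientation; "ft_force": force on the tool from outside, world axes, zero at the start; "moment": the same for the moment, N m; "width": finger opening in mm; "grasp_force": force on a finger pad.
Only numpy, scipy, OpenCV 4.12 (cv2) and the standard library are available. Lean on these libraries where they do the work, as an engineer would, in place of code of your own. Each camera call takes 0.05 s, during which the arm holds its last target. There are 200 camera calls.

### The job

Put the idli stand back together: draw the copper spacer sleeve up out of the bamboo holder and slide it over the stand's upright shaft until it sits fully down on the lower plate's hub, then fit the loose idli plate, cups facing up, over the shaft so that its hub rests level on the sleeve. Lower both parts all the way under control rather than letting them drop, let go of them, and leave the glass jar, the red canister and the orange lid on the sill where they are.

Things in the scene. Friction and masses are not known exactly. Their poses are not given: they have to be found in the camera images.
- stand: Steel idli stand, fixed: round foot, lower four-cup clover plate (160 mm across, cup rims 30 mm up), solid hub 30 mm in diameter rising to 45 mm, and above it an upright brass shaft 13 mm in diameter up to 151 mm, its last 12 mm tapering to a blunt 6 mm tip. Origin: on the sill, on the shaft's axis; z up.
- seat (a point): Centre of the top face of the lower hub, 45 mm above the sill on the shaft's axis: the sleeve's lower end rests here.
- shaft_tip (a point): Tip of the shaft, 106 mm above the seat. It ends 26 mm above the top of a seated sleeve.
- sleeve: Loose copper spacer tube, 80 mm long, 22 mm outer and 16 mm inner diameter, open at both ends, about 110 g. Starts upright in one of the holder's wells, its top 42 mm sticking out. Origin: centre of its lower end; z up along the tube. When seated, a grip with the TCP 14 mm below its top leaves the shaft tip 40 mm above the TCP.
- plate: Loose steel idli plate, about 240 g: four 66 mm cups in a clover 160 mm across, around a round hub (30 mm outer diameter, 16 mm through bore). Lies flat on the sill, cups up. Origin: on the hub's axis, level with the cups' undersides; z up, x to one cup. Above the origin: hub underside 3 mm, cup rims 14 mm, hub top 42 mm.
- hub_top (a point): Centre of the top of the loose plate's hub, 42 mm above the plate's origin. The hub stands 28 mm above the cup rims and is the place to grip. With the plate seated on the sleeve, its origin lies 77 mm above the seat and the shaft tip ends inside the hub, 26 mm above the hub's underside.
- holder: Bamboo block, fixed, 70 x 120 x 50 mm high (x, y, z), with two round upright wells (38 mm deep, 28 mm wide) at y = +28 mm and -28 mm of its frame; the sleeve starts in the one at +28 mm, the other is empty. Origin: centre of its underside.
- jar_a: Cork-topped glass jar, 68 mm in diameter, 120 mm high, standing on the sill (a second jar stands apart on the riser beyond); bystander. Origin: centre of its underside.
- canister: Red ceramic canister, 108 mm in diameter, 150 mm high, standing on the sill; bystander. Origin: centre of its underside.
- lid: Orange silicone lid, 86 mm in diameter, 22 mm high with its knob, flat on the sill; bystander. Origin: centre of its underside.

How it is judged (in metres and radians):
On the way, in this order (a step that is already met when the one before it is completed fails the run):
1. the sleeve is held clear above the holder (height (world z) of sleeve above 0.055 m and contact force between the fingers and sleeve above 0.3 N), for 0.1 s.
2. the sleeve sits fully down over the shaft, on the lower hub (horizontal distance between sleeve and seat below 0.006 m and z of sleeve in the frame of seat between -0.004 and 0.005 m and angle between sleeve's own z axis and vertical below 0.1 rad), for 0.2 s.
At the end, for the whole second after the job is handed in: The sleeve stands on the lower hub around the shaft (lower end within 5 mm of the seat's height and 6 mm of the axis, tilt under 0.1 rad); the plate, cups up, rests on the sleeve with its hub over the shaft end (within 6 mm in height and 8 mm of the axis, tilt under 0.12 rad); both are at rest (all of step 2 and horizontal distance between plate and seat below 0.008 m and z of plate in the frame of seat between 0.071 and 0.083 m and angle between plate's own z axis and vertical below 0.12 rad and linear speed of each of sleeve, plate below 0.02 m/s); the robot touches nothing.
It fails at once if the sleeve is dropped (falls free at over 0.6 m/s, some 20 mm of fall) (linear speed of sleeve above 0.6 m/s and contact force between the fingers and sleeve below 0.05 N).
It fails at once if the plate is dropped (falls free at over 0.6 m/s, some 20 mm of fall) (linear speed of plate above 0.6 m/s and contact force between the fingers and plate below 0.05 N).
It fails at once if the glass jar, the canister or the orange lid is moved by more than 30 mm or tipped (distance of any of jar_a, canister, lid from where it was at the start of the episode above 0.03 m or angle between any of jar_a, canister, lid's own z axis and vertical above 0.5 rad).
It also fails if it takes over 67 s, if anything falls off the work surface, if the arm or the gripper's body presses on something with over 40 N, if the wrist force passes 120 N, or if a joint passes its speed limit or range.

## Working session

There is one attempt and no reset: what is moved stays moved. The work goes in short steps, Python scripts to look and compute and a shell command to move; the robot and the scene stay as the last step left them, time stands still between calls to the robot, and variables do not carry over. Pictures are saved under pics/ and viewed, at most 10 in all, crops included, and the job is handed in when it is done.

```bash
mkdir -p pics
python3 - <<'E'
from workcell import ctrl
import cv2
for n in("side","top"):
    cv2.imwrite(f"pics/{n}0.png",ctrl.get_image(n)[:,:,::-1]); print(n,ctrl.camera_params(n))
print(ctrl.get_obs())
E
```

```text
side {'vfov': 46.52855787194744, 'cx': 320.02724522613676, 'cy': 206.5946209681448, 'k1': 0.03536291919980693, 'R': array([[-0.77073653, -0.63699851,  0.01407512],
       [-0.4978223 ,  0.58825891, -0.63727891],
       [ 0.3976659 , -0.49818104, -0.77050469]]), 't': array([ 461.82624619,  366.64593277, 1147.7386175 ])}
top {'vfov': 48.76144521515718, 'cx': 312.75309991735617, 'cy': 205.81470432129188, 'k1': -0.00758851717694566, 'R': array([[-0.02709565, -0.99943066, -0.02010446],
       [-0.99332434,  0.02917513, -0.11160451],
       [ 0.11212752,  0.01694625, -0.99354932]]), 't': array([  26.96407534,  609.15810265, 1260.1222658 ])}
{'t': 0.1, 'qpos': array([-1.24603802e+00,  4.23770575e-01,  1.63061076e+00, -1.11719062e-05,
        1.08865271e+00, -1.89949945e-02]), 'qvel': array([-0.00068881, -0.00031011, -0.00192445,  0.00157672,  0.00205372,
       -0.0016749 ]), 'joint_torque': array([-2.75267321e-04, -5.45613778e+01, -2.74322391e+01,  6.44823234e-02,
        1.87933375e-02, -3.02415219e-05]), 'ee_pos': array([ 210.50601277, -587.9574059 ,  240.67669733]), 'orientation': array([-3.09389945e+00, -5.37076405e-01,  3.59995755e-04]), 'ft_force': array([-0.5073644 ,  0.9710978 ,  0.72145764]), 'moment': array([0.00621192, 0.04695368, 0.01280117]), 'grasp_force': 0.0, 'width': 87.70889102565263}
```

View pics/side0.png

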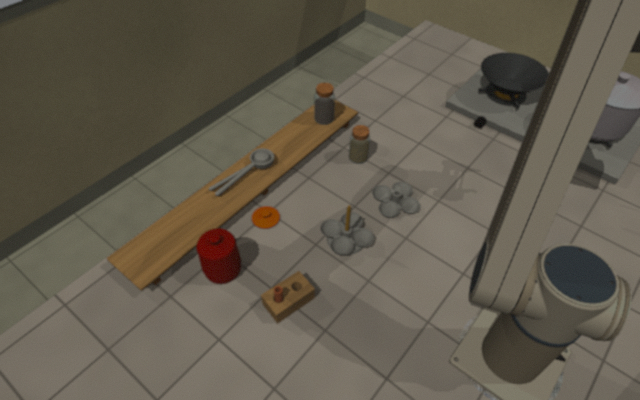

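View pics/top0.png

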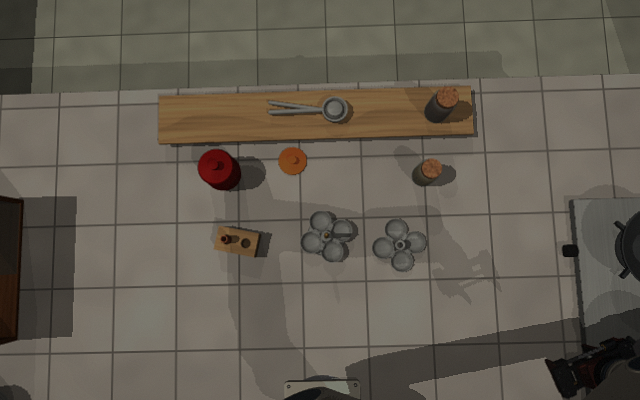

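The side view shows the holder at (289,296) with the sleeve at (279,293), the stand at (347,235) and the loose plate at (397,198). In the top view the holder is at (237,241), the stand at (327,237) and the plate at (400,245). I'll take enlarged crops next.

```bash
python3 - <<'E'
import cv2
t=cv2.imread("pics/top0.png")[200:290,205:435]; s=cv2.imread("pics/side0.png")[175:325,255:425]
cv2.imwrite("pics/tc.png",cv2.convertScaleAbs(cv2.resize(t,None,fx=3.4,fy=3.4,interpolation=cv2.INTER_CUBIC),alpha=1.5))
cv2.imwrite("pics/sc.png",cv2.convertScaleAbs(cv2.resize(s,None,fx=4,fy=4,interpolation=cv2.INTER_CUBIC),alpha=1.4))
E
cat > h.py <<'E'
import numpy as np
from scipy.optimize import least_squares
from workcell import ctrl
P={n:ctrl.camera_params(n) for n in("side","top")}
def proj(n,X):
    p=P[n];c=p["R"]@np.asarray(X,float)+p["t"];s=c[:2]/c[2];s=s*(1+p["k1"]*(s@s))
    f=200/np.tan(np.radians(p["vfov"])/2);return f*s+[p["cx"],p["cy"]]
def fit(obs,z=None):
    "obs: {cam:(u,v)}; z fixed or free -> point, pixel residuals"
    g=lambda x:np.r_[x[:2],z if z is not None else x[2]]
    r=least_squares(lambda x:np.concatenate([proj(n,g(x))-uv for n,uv in obs.items()]),[500,0,50][:2 if z is not None else 3])
    return g(r.x).round(1),r.fun.round(2)
E
```

```text
(no output)
```

View pics/tc.png

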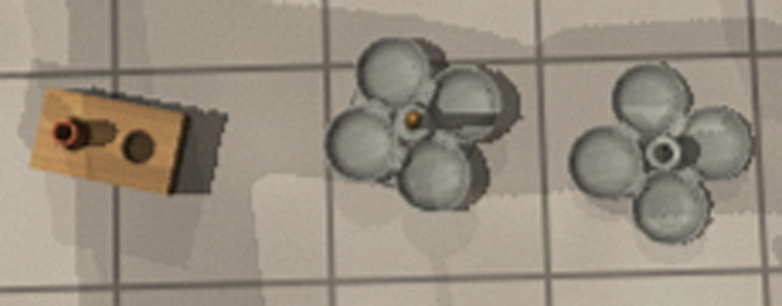

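View pics/sc.png

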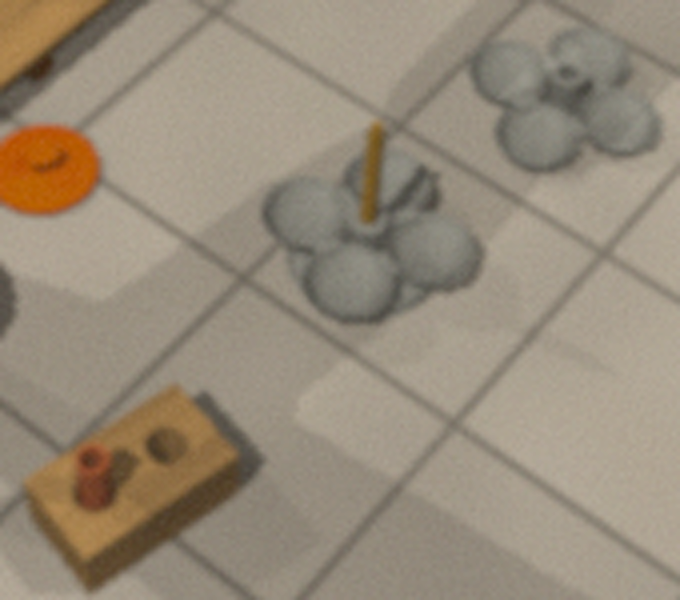

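The top crop shows the sleeve rim at (65,132), the shaft tip at (413,118) and the loose hub top at (663,153). The side crop shows the sleeve rim at (93,457), the shaft tip at (376,126), the shaft base at (369,218) and the loose hub top at (571,71).

Run:
```python
from h import *
T=lambda x,y:np.array([(x+.5)/3.4-.5+205,(y+.5)/3.4-.5+200]); S=lambda x,y:np.array([(x+.5)/4-.5+255,(y+.5)/4-.5+175])
for n,t,s,z in(("sleeve top",T(65,132),S(93,457),92),("tip",T(413,118),S(376,126),151),("hubtop",T(663,153),S(571,71),42)):
    print(n,fit(dict(top=t,side=s)),fit(dict(top=t,side=s),z),fit(dict(top=t),z)[0],fit(dict(side=s),z)[0])
print("shaft base side only",fit(dict(side=S(369,218)),45))
for n,p,z in(("holder corners",[(48,88),(188,112),(170,194),(30,167)],50),("well",[(138,147)],50),("cups plate",[(652,97),(718,142),(671,208),(606,161)],14)):
    print(n,[fit(dict(top=T(*q)),z)[0] for q in p])
print("canister",fit(dict(top=(218,163)),150)[0],"lid",fit(dict(top=(293,160)),20)[0],"jar",fit(dict(top=(431,168)),120)[0])
from scipy.spatial.transform import Rotation as R
o=ctrl.get_obs();print(R.from_rotvec(o["orientation"]).as_matrix().round(4))
```

```text
sleeve top (array([519.8, 260.8,  89.4]), array([-0.22, -0.33,  0.35,  0.07])) (array([519.3, 261. ,  92. ]), array([-0.51, -0.16,  0.4 , -0.26])) [518.8 259.6  92. ] [519.5 262.2  92. ]
tip (array([520.8, -24.9, 147.2]), array([-0.26, -0.41,  0.49,  0.08])) (array([520.1, -23.9, 151. ]), array([-0.62, -0.19,  0.57, -0.48])) [519.5 -25.5 151. ] [520.2 -21.6 151. ]
hubtop (array([ 488.8, -237.2,   42.9]), array([ 0.05,  0.08, -0.1 , -0.01])) (array([ 489. , -237.6,   42. ]), array([ 0.11,  0.04, -0.11,  0.1 ])) [ 489.1 -237.3   42. ] [ 488.9 -238.1   42. ]
shaft base side only (array([520.5, -24.4,  45. ]), array([-0., -0.]))
holder corners [array([558.5, 283.3,  50. ]), array([534.7, 164. ,  50. ]), array([465.9, 180.1,  50. ]), array([491.9, 298.8,  50. ])]
well [array([506.2, 206.8,  50. ])]
cups plate [array([ 538.3, -235. ,   14. ]), array([ 497.8, -290.1,   14. ]), array([ 442.3, -246.8,   14. ]), array([ 484.1, -192.8,   14. ])]
canister [721.  261.6 150. ] lid [751.5  65.6  20. ] jar [ 695.1 -319.8  120. ]
[[ 9.415e-01  3.370e-01 -5.000e-04]
 [ 3.370e-01 -9.415e-01  1.400e-03]
 [ 0.000e+00 -1.400e-03 -1.000e+00]]
```

Both views agree to within 2–4 mm, and the heights and sizes are consistent with the given ones. I'll align the tool with the world axes and travel.

```bash
python3 -m pendant '{"grip":[1,1,1,1,1,1,1,1,1,1,1,1],"linear":[[0,0,0],[0,0,0],[0,0,0],[28,-30,0],[28,-30,0],[28,-30,0],[28,-30,0],[28,-30,0],[28,-30,0],[28,-30,0],[28,-30,0],[28,-30,0]],"angular":[[0,0,0.1147],[0,0,0.1147],[0,0,0.1147],[0,0,0],[0,0,0],[0,0,0],[0,0,0],[0,0,0],[0,0,0],[0,0,0],[0,0,0],[0,0,0]]}'
```

```text
t: 1.1
ee_pos: [463.6, -316.7, 241.2]
orientation: [-3.141, 0.001, 0.001]
ft_force: [0.4, -0.1, 0.0]
width: 87.7
grasp_force: 0.0
```

```bash
python3 -m pendant '{"grip":[1,1,1,1,1,1,1,1],"linear":[[3.5,-36,0],[3.5,-36,0],[3.5,-36,0],[3.5,-36,0],[3.5,-36,0],[3.5,-36,0],[3.5,-36,0],[3.5,-36,0]],"angular":[[0,0,0],[0,0,0],[0,0,0],[0,0,0],[0,0,0],[0,0,0],[0,0,0],[0,0,0]]}' >/dev/null; python3 -m pendant '{"grip":[1,1,1,1,1,1,1,1,1,1],"linear":[[3.5,-36,0],[3.5,-36,0],[3.5,-36,0],[3.5,-36,0],[3.5,-36,0],[3.5,-36,0],[3.5,-36,0],[3.5,-36,0],[0,0,30],[0,0,30]],"angular":[[0,0,0],[0,0,0],[0,0,0],[0,0,0],[0,0,0],[0,0,0],[0,0,0],[0,0,0],[0,0,0],[0,0,0]]}'
```

```text
t: 2.6
ee_pos: [520.1, 260.4, 182.0]
orientation: [-3.139, -0.005, -0.007]
ft_force: [-0.2, -0.4, -1.4]
width: 87.8
grasp_force: 0.0
```

```bash
python3 -m pendant '{"grip":[1,1,1,1,1,1,1],"linear":[[0,0,20],[0,0,20],[0,0,20],[0,0,20],[0,0,12],[0,0,8],[0,0,0]],"angular":[[0,0,0],[0,0,0],[0,0,0],[0,0,0],[0,0,0],[0,0,0],[0,0,0]]}'
python3 - <<'E'
from workcell import ctrl
import cv2
t=ctrl.get_image("top")[:,:,::-1][205:275,185:285]; s=ctrl.get_image("side")[:,:,::-1][230:330,230:330]
f=lambda i,k:cv2.convertScaleAbs(cv2.resize(i,None,fx=k,fy=k,interpolation=cv2.INTER_CUBIC),alpha=1.5)
import numpy as np
a=f(t,4);b=f(s,4);c=np.zeros((400,800,3),np.uint8);c[:280,:400]=a;c[:,400:]=b
cv2.imwrite("pics/g1.png",c)
E
```

```text
t: 3.18
ee_pos: [518.0, 257.1, 79.8]
orientation: [3.14, -0.001, -0.004]
ft_force: [0.4, 0.2, -0.2]
width: 87.7
grasp_force: 0.0
```

View pics/g1.png

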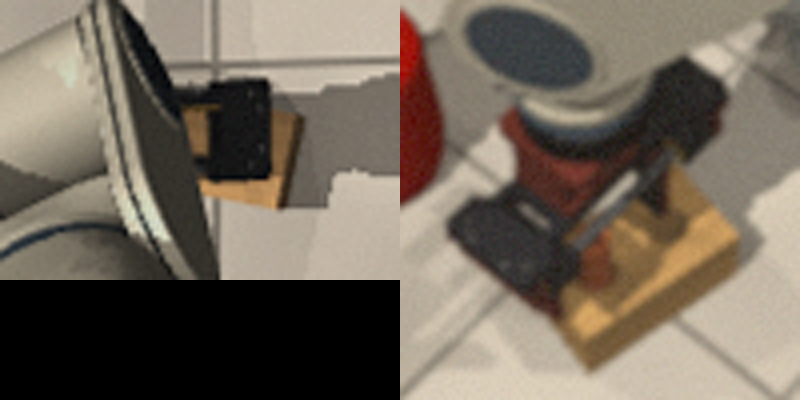

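The sleeve, at about (597,260) in the side crop, is between the fingers and clear of both. I'll correct the small offset and close.

```bash
python3 -m pendant '{"grip":[1,1,1],"linear":[[1,-3,1],[0,0,0],[0,0,0]],"angular":[[0,0,0],[0,0,0],[0,0,0]]}'; python3 -m pendant '{"grip":[-1,-1,-1,-1,-1,-1,-1,-1,-1,-1,-1,-1],"linear":[[0,0,0],[0,0,0],[0,0,0],[0,0,0],[0,0,0],[0,0,0],[0,0,0],[0,0,0],[0,0,0],[0,0,0],[0,0,0],[0,0,0]],"angular":[[0,0,0],[0,0,0],[0,0,0],[0,0,0],[0,0,0],[0,0,0],[0,0,0],[0,0,0],[0,0,0],[0,0,0],[0,0,0],[0,0,0]]}'
```

```text
t: 3.53
ee_pos: [520.6, 261.0, 81.3]
orientation: [-3.141, 0.0, -0.002]
ft_force: [-1.0, -0.4, 0.2]
width: 87.9
grasp_force: 0.0
t: 4.53
ee_pos: [520.0, 260.5, 80.4]
orientation: [-3.142, 0.0, -0.0]
ft_force: [1.2, -0.5, -0.3]
width: 21.5
grasp_force: 30.0
```

```bash
python3 -m pendant '{"grip":[-1,-1,-1,-1,-1,-1,-1,-1,-1,-1,-1,-1],"linear":[[0,0,-5],[0,0,-10],[0,0,-15],[0,0,-15],[0,0,-15],[0,0,-15],[0,0,-15],[0,0,-20],[0,0,-20],[0,0,-20],[0,0,-10],[0,0,0]],"angular":[[0,0,0],[0,0,0],[0,0,0],[0,0,0],[0,0,0],[0,0,0],[0,0,0],[0,0,0],[0,0,0],[0,0,0],[0,0,0],[0,0,0]]}'
```

```text
t: 5.53
ee_pos: [521.2, 261.1, 243.5]
orientation: [-3.139, 0.0, -0.007]
ft_force: [1.3, -0.1, -0.7]
width: 21.1
grasp_force: 30.0
```

```bash
python3 -m pendant '{"grip":[-1,-1,-1,-1,-1,-1,-1,-1,-1,-1,-1,-1],"linear":[[0,15,0],[0,30,0],[0,30,0],[0,30,0],[0,30,0],[0,30,0],[0,30,0],[0,30,0],[0,30,0],[0,20,0],[0,10,0],[0,0,0]],"angular":[[0,0,0],[0,0,0],[0,0,0],[0,0,0],[0,0,0],[0,0,0],[0,0,0],[0,0,0],[0,0,0],[0,0,0],[0,0,0],[0,0,0]]}'
python3 - <<'E'
from workcell import ctrl
import cv2,numpy as np
os=[]
for n in ("side","top","top"):
    im=ctrl.get_image(n); os.append(ctrl.get_obs()); cv2.imwrite(f"pics/{n}2.png",im[:,:,::-1])
print(np.mean([o["ee_pos"] for o in os],0),[o["ee_pos"].round(1) for o in os])
f=lambda i,k:cv2.convertScaleAbs(cv2.resize(i,None,fx=k,fy=k,interpolation=cv2.INTER_CUBIC),alpha=1.5)
s=cv2.imread("pics/side2.png")[175:275,300:400]; t=cv2.imread("pics/top2.png")[180:280,270:370]
cv2.imwrite("pics/g2.png",np.hstack([f(t,4),f(s,4)]))
E
```

```text
t: 6.53
ee_pos: [518.9, -26.5, 239.3]
orientation: [3.141, -0.005, -0.003]
ft_force: [-0.4, 0.2, -0.6]
width: 21.2
grasp_force: 30.0
[519.29218392 -24.46442768 239.67716758] [array([519.1, -25.2, 239.5]), array([519.3, -24.4, 239.7]), array([519.5, -23.8, 239.9])]
```

View pics/g2.png

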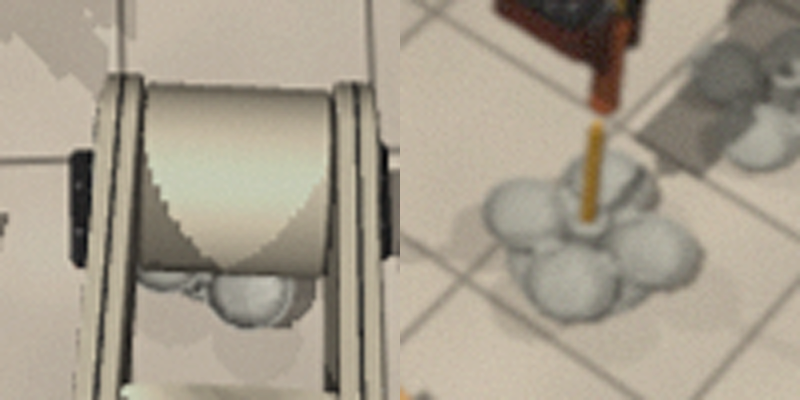

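The side crop shows the sleeve's lower end at about (604,107), just above the shaft tip at (597,124) and slightly to its right. The top view is blocked by the arm. I'll measure the sleeve and shaft axes by colour against the model.

Run:
```python
from h import *
import cv2
im=cv2.imread("pics/side2.png").astype(int);B,G,R=im[...,0],im[...,1],im[...,2]
for v in range(178,232,2):
    row=im[v,335:370]; sat=(row[:,2]-row[:,0]); w=np.clip(sat-25,0,None)
    w=w*(w>15)
    u=np.arange(335,370)
    if w.sum()>0: print(v,(w@u/w.sum()).round(2),u[w>0][[0,-1]],row[w.argmax()][::-1])
for z in(60,100,140,151):print("shaft",z,proj("side",(520,-24.5,z)).round(2))
for z in(171.7,190,210,230):print("sleeve",z,proj("side",(519.3,-24.5,z)).round(2))
```

```text
182 355.46 [355 356] [72 40 25]
184 354.53 [354 355] [65 37 22]
196 352.0 [352 352] [59 34 15]
198 349.0 [349 349] [65 37 22]
200 349.79 [348 352] [85 52 33]
202 350.39 [349 352] [86 50 32]
206 348.85 [348 350] [119  94  53]
208 348.5 [347 350] [102  78  33]
210 348.4 [347 350] [91 68 26]
212 347.98 [347 349] [90 68 26]
214 347.95 [347 349] [94 71 32]
216 347.8 [347 349] [88 67 27]
218 347.2 [346 348] [89 68 28]
220 347.13 [346 348] [91 71 27]
222 347.04 [346 348] [91 65 29]
224 346.93 [346 348] [89 67 24]
226 346.84 [346 348] [89 69 31]
228 346.8 [346 348] [90 71 31]
shaft 60 [347.33 226.02]
shaft 100 [348.19 217.29]
shaft 140 [349.08 208.13]
shaft 151 [349.34 205.53]
sleeve 171.7 [350.04 200.67]
sleeve 190 [350.48 196.16]
sleeve 210 [350.98 191.1 ]
sleeve 230 [351.49 185.91]
```

Run:
```python
import numpy as np,cv2
c=[];
from workcell import ctrl
im=np.mean([ctrl.get_image("side").astype(float) for _ in range(6)],0)
np.save("s.npy",im)
for v in range(178,204):
    r=im[v,340:366]; ratio=r[:,0]/(r[:,2]+5)
    print(v,''.join('#' if q>1.9 and p>45 else '.' for q,p in zip(ratio,r[:,0])),' '.join(f"{p:.0f}" for p in r[:,0]-r[:,2]))
```

```text
178 .......................... 1 1 2 1 1 2 3 3 4 2 4 6 12 22 21 15 6 8 12 16 18 20 20 19 20 20
179 .......................... 2 2 2 2 3 3 3 3 2 5 6 12 16 21 21 18 16 12 14 16 18 20 20 20 20 19
180 .............####......... 3 2 2 2 3 7 6 4 5 7 12 16 22 26 31 33 30 18 15 17 18 20 19 20 20 20
181 .............####......... 3 3 2 5 8 11 9 4 6 9 14 18 25 32 39 45 36 20 13 15 20 20 20 19 19 19
182 ............#####......... 7 6 5 9 14 13 10 9 10 16 16 21 29 38 46 44 33 20 14 17 19 20 21 20 19 21
183 ............#####......... 16 15 15 14 17 16 13 13 13 16 17 21 33 41 44 39 28 15 12 18 20 20 20 20 20 20
184 .............###.......... 21 22 21 20 18 18 16 14 16 14 16 23 29 39 41 36 22 12 13 17 20 20 21 20 19 20
185 .............###.......... 22 18 22 19 19 18 17 19 16 14 18 22 28 36 39 31 20 14 14 18 19 20 21 21 21 20
186 ............###........... 17 16 15 21 20 18 16 14 15 16 16 20 30 39 37 28 17 12 16 19 21 20 20 20 20 20
187 ............###........... 21 16 21 20 20 19 17 17 15 15 16 23 31 38 36 25 16 16 18 20 20 19 20 20 21 20
188 ............##............ 21 21 24 22 19 16 16 16 15 1
[... 984 characters left out ...]
7 38 39 31 24 21 19 20 21 20 20 19 18 17 16 18
198 ........#####............. 18 16 18 18 19 19 23 30 36 38 35 38 37 28 22 20 20 20 20 20 20 18 17 16 18 19
199 ........#####............. 18 18 17 16 16 22 28 41 46 41 39 38 37 27 21 21 20 20 20 19 19 18 17 18 19 19
200 .......#####.............. 20 19 18 17 18 21 33 48 53 48 44 40 36 28 22 20 20 19 19 18 17 16 18 20 20 19
201 .......#####.............. 19 20 20 19 18 21 30 46 56 54 51 45 37 27 21 21 19 19 18 17 17 18 20 20 19 17
202 ........####.............. 20 20 20 19 20 20 26 38 50 55 52 46 35 25 21 19 19 18 17 17 18 19 20 19 18 15
203 .......................... 19 20 20 19 20 19 23 29 38 42 42 36 28 23 21 20 17 17 18 18 20 19 19 17 15 13
```

Run:
```python
import numpy as np,cv2
from h import *
im=np.load("s.npy")[170:220,325:385,::-1]
k=10
o=np.clip(cv2.resize(im,None,fx=k,fy=k,interpolation=cv2.INTER_LANCZOS4)*1.8,0,255).astype(np.uint8)
def ln(a,b,c):
    p=[tuple(((proj("side",q)-[325,170]+.5)*k).astype(int).tolist()) for q in(a,b)];cv2.line(o,*p,c,1)
ln((520,-24.5,120),(520,-24.5,151),(0,255,0))
ex=np.array([-.77,-.637,0]);ex/=np.linalg.norm(ex)
c=np.array([519.3,-24.5,0])
for s in(-11,11): ln(c+s*ex+[0,0,171.7],c+s*ex+[0,0,251.7],(255,255,0))
cv2.imwrite("pics/z.png",o)
```

```text
(no output)
```

View pics/z.png

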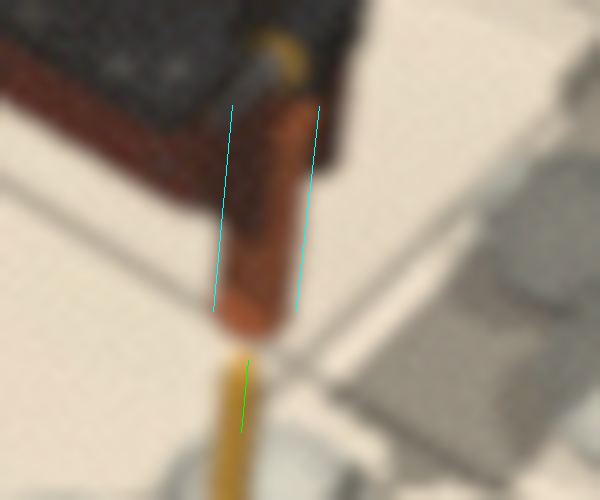

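The sleeve hangs essentially upright, about 0.5 px (1–1.5 mm) right of the shaft line. I'll nudge it and descend onto the tip, watching the force.

```bash
python3 -m pendant '{"grip":[-1,-1,-1,-1,-1,-1,-1,-1,-1],"linear":[[1,-1,0],[0,0,5],[0,0,5],[0,0,5],[0,0,5],[0,0,4],[0,0,4],[0,0,4],[0,0,0]],"angular":[[0,0,0],[0,0,0],[0,0,0],[0,0,0],[0,0,0],[0,0,0],[0,0,0],[0,0,0],[0,0,0]]}'; python3 -c "
from workcell import ctrl
o=ctrl.get_obs();print(o['moment'],o['ft_force'],o['ee_pos'])"
```

```text
t: 7.73
ee_pos: [520.4, -23.5, 207.5]
orientation: [-3.142, 0.001, 0.002]
ft_force: [0.4, 0.2, -1.9]
width: 21.1
grasp_force: 30.0
[ 0.02994662 -0.07114089  0.0551659 ] [ 0.39541259  0.20078994 -1.8903043 ] [520.44184672 -23.53534664 207.46144157]
```

```bash
python3 -m pendant '{"grip":[-1,-1,-1,-1,-1,-1,-1,-1],"linear":[[0,0,4],[0,0,4],[0,0,6],[0,0,6],[0,0,6],[0,0,6],[0,0,6],[0,0,0]],"angular":[[0,0,0],[0,0,0],[0,0,0],[0,0,0],[0,0,0],[0,0,0],[0,0,0],[0,0,0]]}';python3 -c "
from workcell import ctrl
for i in range(4):
  ctrl.get_image('side');o=ctrl.get_obs();print(o['moment'].round(2),o['ft_force'].round(2),o['ee_pos'].round(2))"
```

```text
t: 8.4
ee_pos: [520.5, -23.6, 169.1]
orientation: [3.141, -0.0, -0.002]
ft_force: [0.5, -1.5, -1.3]
width: 21.3
grasp_force: 30.0
[-0.07 -0.   -0.02] [ 0.09 -0.38 -0.99] [520.63 -23.58 169.63]
[-0.05  0.03 -0.01] [-0.36  0.45 -0.82] [520.76 -23.53 170.03]
[-0.02  0.01  0.05] [ 0.13 -0.14 -1.71] [520.86 -23.49 170.33]
[0.03 0.01 0.02] [ 0.06  1.48 -1.  ] [520.92 -23.48 170.51]
```

```bash
python3 -m pendant '{"grip":[-1,-1,-1,-1,-1,-1,-1,-1,-1],"linear":[[0,0,6],[0,0,6],[0,0,6],[0,0,6],[0,0,6],[0,0,6],[0,0,6],[0,0,6],[0,0,0]],"angular":[[0,0,0],[0,0,0],[0,0,0],[0,0,0],[0,0,0],[0,0,0],[0,0,0],[0,0,0],[0,0,0]]}';python3 -m pendant '{"grip":[-1,-1,-1],"linear":[[0,0,2],[0,0,2],[0,0,0]],"angular":[[0,0,0],[0,0,0],[0,0,0]]}'
```

```text
t: 9.35
ee_pos: [520.5, -23.6, 121.1]
orientation: [3.141, -0.0, -0.002]
ft_force: [0.6, -1.0, -2.5]
width: 21.1
grasp_force: 30.0
t: 9.6
ee_pos: [520.7, -23.5, 118.2]
orientation: [-3.142, 0.0, 0.0]
ft_force: [0.2, -0.6, -2.4]
width: 21.2
grasp_force: 30.0
```

```bash
for i in 1 2; do python3 -m pendant '{"grip":[-1,-1,-1],"linear":[[0,0,1],[0,0,1],[0,0,0]],"angular":[[0,0,0],[0,0,0],[0,0,0]]}';done; for i in 1 2 3 4; do python3 -m pendant '{"grip":[-1,-1],"linear":[[0,0,0.7],[0,0,0]],"angular":[[0,0,0],[0,0,0]]}'|grep -E "ee_pos|ft";done
```

```text
t: 9.85
ee_pos: [520.8, -23.5, 116.4]
orientation: [3.142, -0.0, 0.0]
ft_force: [0.4, -0.0, -0.9]
width: 21.2
grasp_force: 30.0
t: 10.1
ee_pos: [520.8, -23.5, 114.3]
orientation: [-3.142, 0.0, 0.0]
ft_force: [-0.1, -0.0, -1.1]
width: 20.8
grasp_force: 30.0
ee_pos: [520.8, -23.5, 113.6]
ft_force: [0.4, -0.6, -1.5]
ee_pos: [521.1, -23.5, 113.3]
ft_force: [-1.5, 1.0, 3.7]
ee_pos: [521.3, -23.4, 113.3]
ft_force: [-2.4, 0.9, 10.7]
ee_pos: [521.5, -23.5, 113.2]
ft_force: [-4.1, 0.5, 17.5]
```

Contact came at the expected height and the force is rising. I'll relieve the press, release and rise.

```bash
python3 -m pendant '{"grip":[-1,-1,-1,1,1,1,1,1,1,1,1,1],"linear":[[0,0,-1],[0,0,0],[0,0,0],[0,0,0],[0,0,0],[0,0,0],[0,0,0],[0,0,0],[0,0,0],[0,0,0],[0,0,0],[0,0,0]],"angular":[[0,0,0],[0,0,0],[0,0,0],[0,0,0],[0,0,0],[0,0,0],[0,0,0],[0,0,0],[0,0,0],[0,0,0],[0,0,0],[0,0,0]]}'; python3 -m pendant '{"grip":[1,1,1,1,1,1,1,1,1],"linear":[[0,0,-5],[0,0,-15],[0,0,-15],[0,0,-15],[0,0,-20],[0,0,-20],[0,0,-20],[0,0,-10],[0,0,0]],"angular":[[0,0,0],[0,0,0],[0,0,0],[0,0,0],[0,0,0],[0,0,0],[0,0,0],[0,0,0],[0,0,0]]}'
```

```text
t: 11.77
ee_pos: [520.9, -23.5, 112.6]
orientation: [3.142, -0.0, 0.0]
ft_force: [0.1, 0.6, -0.2]
width: 77.6
grasp_force: 0.0
t: 12.52
ee_pos: [522.3, -23.6, 235.1]
orientation: [3.141, -0.0, 0.007]
ft_force: [-0.1, 0.1, -0.0]
width: 87.9
grasp_force: 0.0
```

```bash
python3 -m pendant '{"grip":[1,1,1,1,1,1,1,1,1,1,1,1],"linear":[[-4,26,0],[-4,27,0],[-4,27,0],[-4,27,0],[-4,27,0],[-4,27,0],[-4,27,0],[-4,26,0],[0,0,35],[0,0,35],[0,0,35],[0,0,0]],"angular":[[0,0,0],[0,0,0],[0,0,0],[0,0,0],[0,0,0],[0,0,0],[0,0,0],[0,0,0],[0,0,0],[0,0,0],[0,0,0],[0,0,0]]}'
python3 - <<'E'
from workcell import ctrl
import cv2,numpy as np
f=lambda i,k:np.clip(cv2.resize(i,None,fx=k,fy=k,interpolation=cv2.INTER_CUBIC)*1.5,0,255).astype(np.uint8)
g=lambda n:np.mean([ctrl.get_image(n)[:,:,::-1].astype(float) for _ in range(4)],0)
t=g("top")[195:275,300:380];s=g("side")[165:245,325:405]
cv2.imwrite("pics/g3.png",np.hstack([f(t,5),f(s,5)]));print(ctrl.get_obs()["ee_pos"])
E
```

```text
t: 13.52
ee_pos: [484.1, -235.4, 120.8]
orientation: [-3.136, 0.001, 0.017]
ft_force: [-1.7, -0.2, 0.1]
width: 87.5
grasp_force: 0.0
[ 489.82839574 -237.85235828  129.37274475]
```

View pics/g3.png

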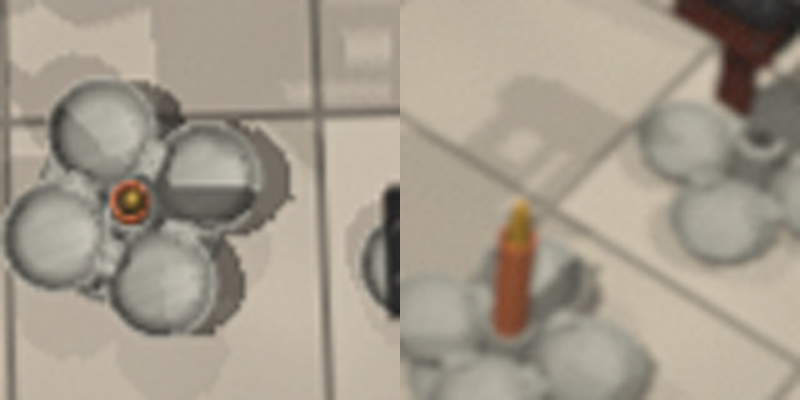

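The sleeve is seated around the shaft: in the top crop the orange ring is concentric at (130,202), and in the side crop the sleeve reaches down to the hub at (508,333). Next is the plate hub.

```bash
python3 -m pendant '{"grip":[1,1,1,1,1,1,1,1],"linear":[[-0.5,0,20],[0,0,20],[0,0,20],[0,0,12],[0,0,8],[0,0,6],[0,0,3],[0,0,0]],"angular":[[0,0,0],[0,0,0],[0,0,0],[0,0,0],[0,0,0],[0,0,0],[0,0,0],[0,0,0]]}';python3 -m pendant '{"grip":[1,1],"linear":[[0,0,0],[0,0,0]],"angular":[[0,0,0],[0,0,0]]}'
```

```text
t: 14.58
ee_pos: [488.4, -237.6, 38.6]
orientation: [3.142, -0.0, 0.0]
ft_force: [-0.6, 0.3, -0.7]
width: 87.7
grasp_force: 0.0
t: 14.75
ee_pos: [488.8, -237.7, 39.3]
orientation: [3.141, -0.001, 0.002]
ft_force: [-0.6, 0.2, 0.2]
width: 88.0
grasp_force: 0.0
```

```bash
python3 -m pendant '{"grip":[1,1,-1,-1,-1,-1,-1,-1,-1,-1,-1,-1],"linear":[[0,0,3.4],[0,0,0],[0,0,0],[0,0,0],[0,0,0],[0,0,0],[0,0,0],[0,0,0],[0,0,0],[0,0,0],[0,0,0],[0,0,0]],"angular":[[0,0,0],[0,0,0],[0,0,0],[0,0,0],[0,0,0],[0,0,0],[0,0,0],[0,0,0],[0,0,0],[0,0,0],[0,0,0],[0,0,0]]}';python3 -m pendant '{"grip":[-1,-1,-1],"linear":[[0,0,0],[0,0,0],[0,0,0]],"angular":[[0,0,0],[0,0,0],[0,0,0]]}'
```

```text
t: 15.75
ee_pos: [488.3, -237.5, 35.2]
orientation: [-3.142, 0.0, 0.0]
ft_force: [-0.1, -0.2, 0.3]
width: 29.0
grasp_force: 30.0
t: 16.0
ee_pos: [488.3, -237.4, 35.2]
orientation: [-3.142, 0.0, 0.0]
ft_force: [-0.1, 0.5, -0.6]
width: 29.2
grasp_force: 30.0
```

```bash
python3 -m pendant '{"grip":[-1,-1,-1,-1,-1,-1,-1,-1,-1,-1,-1,-1],"linear":[[0,0,-5],[0,0,-10],[0,0,-20],[0,0,-20],[0,0,-20],[0,0,-20],[0,0,-20],[0,0,-20],[0,0,-20],[0,0,-15],[0,0,-10],[0,0,0]],"angular":[[0,0,0],[0,0,0],[0,0,0],[0,0,0],[0,0,0],[0,0,0],[0,0,0],[0,0,0],[0,0,0],[0,0,0],[0,0,0],[0,0,0]]}';python3 -m pendant '{"grip":[-1,-1,-1],"linear":[[0,0,0],[0,0,0],[0,0,0]],"angular":[[0,0,0],[0,0,0],[0,0,0]]}'
```

```text
t: 17.0
ee_pos: [489.3, -238.0, 217.8]
orientation: [3.14, -0.0, 0.006]
ft_force: [0.7, -0.5, -2.1]
width: 29.1
grasp_force: 30.0
t: 17.25
ee_pos: [487.6, -237.1, 214.0]
orientation: [-3.141, 0.0, 0.003]
ft_force: [0.1, 0.2, -3.0]
width: 29.4
grasp_force: 30.0
```

```bash
python3 -m pendant '{"grip":[-1,-1,-1,-1,-1,-1,-1,-1,-1,-1,-1,-1],"linear":[[2,-14,0],[4,-25,0],[4,-25,0],[4,-25,0],[4,-25,0],[4,-25,0],[4,-25,0],[3,-25,0],[2,-15,0],[1,-10,0],[0,0,0],[0,0,0]],"angular":[[0,0,0],[0,0,0],[0,0,0],[0,0,0],[0,0,0],[0,0,0],[0,0,0],[0,0,0],[0,0,0],[0,0,0],[0,0,0],[0,0,0]]}'
python3 - <<'E'
from workcell import ctrl
import cv2,numpy as np
f=lambda i,k:np.clip(cv2.resize(i,None,fx=k,fy=k,interpolation=cv2.INTER_CUBIC)*1.6,0,255).astype(np.uint8)
s=np.mean([ctrl.get_image("side")[:,:,::-1].astype(float) for _ in range(5)],0)[160:235,305:395]
cv2.imwrite("pics/g4.png",f(s,7));print(ctrl.get_obs()["ee_pos"])
E
```

```text
t: 18.25
ee_pos: [520.0, -23.2, 214.7]
orientation: [3.141, 0.001, -0.002]
ft_force: [0.1, 0.1, -2.1]
width: 29.4
grasp_force: 30.0
[520.26526239 -24.34185656 215.1096987 ]
```

View pics/g4.png

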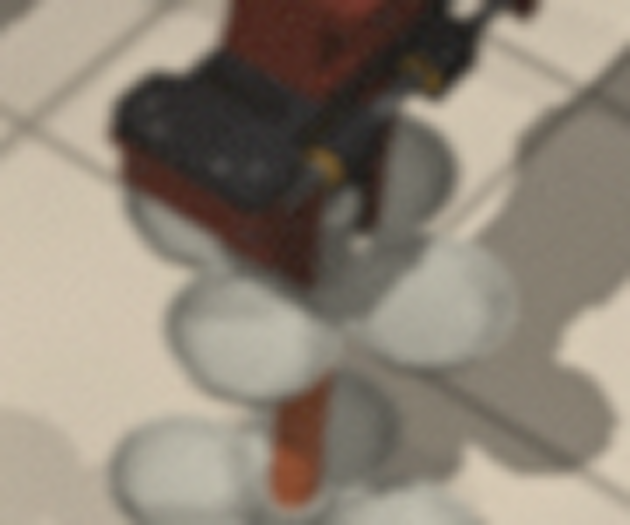

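The plate is held level above the stand, with the sleeve emerging centrally beneath it at (300,440). I'll lower it in steps.

```bash
python3 -m pendant '{"grip":[-1,-1,-1,-1,-1,-1,-1,-1],"linear":[[0.4,-0.6,5],[0,0,5],[0,0,5],[0,0,5],[0,0,4],[0,0,3],[0,0,3],[0,0,0]],"angular":[[0,0,0],[0,0,0],[0,0,0],[0,0,0],[0,0,0],[0,0,0],[0,0,0],[0,0,0]]}';for i in 1 2 3; do python3 -m pendant '{"grip":[-1,-1,-1,-1],"linear":[[0,0,2],[0,0,2],[0,0,1],[0,0,0]],"angular":[[0,0,0],[0,0,0],[0,0,0],[0,0,0]]}'|grep -E "ee_pos|ft|orien";done
```

```text
t: 19.17
ee_pos: [520.4, -22.8, 184.5]
orientation: [-3.142, 0.0, 0.002]
ft_force: [0.2, -0.5, -2.0]
width: 29.5
grasp_force: 30.0
ee_pos: [520.6, -22.9, 180.0]
orientation: [-3.142, 0.0, 0.0]
ft_force: [0.5, 0.5, -2.1]
ee_pos: [520.6, -22.9, 174.9]
orientation: [-3.142, 0.0, 0.001]
ft_force: [-0.2, 1.8, -1.6]
ee_pos: [520.4, -23.0, 169.8]
orientation: [3.141, -0.0, -0.001]
ft_force: [-0.6, -1.6, -2.6]
```

```bash
for i in 1 2; do python3 -m pendant '{"grip":[-1,-1,-1,-1],"linear":[[0,0.3,2],[0,0,2],[0,0,1],[0,0,0]],"angular":[[0,0,0],[0,0,0],[0,0,0],[0,0,0]]}'|grep -E "ee_pos|ft";done; for i in 1 2 3; do python3 -m pendant '{"grip":[-1,-1],"linear":[[0,0,0.7],[0,0,0]],"angular":[[0,0,0],[0,0,0]]}'|grep -E "ee_pos|ft";done
```

```text
ee_pos: [520.5, -23.3, 164.8]
ft_force: [-1.8, -0.9, -3.9]
ee_pos: [520.5, -23.4, 159.8]
ft_force: [-1.7, -0.8, -3.0]
ee_pos: [520.6, -23.4, 159.4]
ft_force: [-2.1, -0.0, -2.0]
ee_pos: [520.6, -23.5, 158.7]
ft_force: [-1.9, -0.8, -2.3]
ee_pos: [520.6, -23.5, 158.0]
ft_force: [-3.0, 0.0, -0.3]
```

```bash
for i in 1 2 3; do python3 -m pendant '{"grip":[-1,-1],"linear":[[-0.3,0,0.5],[0,0,0]],"angular":[[0,0,0],[0,0,0]]}'|grep -E "ee_pos|ft";done
```

```text
ee_pos: [520.6, -23.5, 157.6]
ft_force: [-2.4, -0.8, -1.8]
ee_pos: [520.5, -23.5, 157.2]
ft_force: [0.1, -0.5, -0.5]
ee_pos: [520.5, -23.5, 157.1]
ft_force: [-1.5, 0.7, 2.3]
```

```bash
python3 -m pendant '{"grip":[-1,-1,-1],"linear":[[-0.3,0,0.5],[0,0,0.4],[0,0,0]],"angular":[[0,0,0],[0,0,0],[0,0,0]]}'
```

```text
t: 22.08
ee_pos: [520.6, -23.5, 157.0]
orientation: [3.141, -0.001, 0.004]
ft_force: [-2.8, 0.1, 11.3]
width: 29.2
grasp_force: 30.0
```

Contact came at the expected 157 mm. I'll relieve the press, release and rise.

```bash
python3 -m pendant '{"grip":[-1,-1,1,1,1,1,1,1,1,1,1,1],"linear":[[0,0,-0.8],[0,0,0],[0,0,0],[0,0,0],[0,0,0],[0,0,0],[0,0,0],[0,0,0],[0,0,0],[0,0,0],[0,0,0],[0,0,0]],"angular":[[0,0,0],[0,0,0],[0,0,0],[0,0,0],[0,0,0],[0,0,0],[0,0,0],[0,0,0],[0,0,0],[0,0,0],[0,0,0],[0,0,0]]}'; python3 -m pendant '{"grip":[1,1,1,1,1,1,1,1,1,1,1,1],"linear":[[0,0,-5],[0,0,-10],[0,0,-20],[0,0,-20],[0,0,-20],[0,20,0],[0,30,0],[0,30,0],[0,30,0],[0,30,0],[0,20,0],[0,0,0]],"angular":[[0,0,0],[0,0,0],[0,0,0],[0,0,0],[0,0,0],[0,0,0],[0,0,0],[0,0,0],[0,0,0],[0,0,0],[0,0,0],[0,0,0]]}'
python3 - <<'E'
from workcell import ctrl
import cv2,numpy as np
f=lambda i,k:np.clip(cv2.resize(i,None,fx=k,fy=k,interpolation=cv2.INTER_CUBIC)*1.5,0,255).astype(np.uint8)
g=lambda n:np.mean([ctrl.get_image(n)[:,:,::-1].astype(float) for _ in range(6)],0)
t=g("top")[195:275,290:370];s=g("side")[170:250,305:385]
cv2.imwrite("pics/g5.png",np.hstack([f(t,5),f(s,5)]))
E
```

```text
t: 23.08
ee_pos: [519.6, -23.5, 156.5]
orientation: [3.142, -0.001, 0.0]
ft_force: [0.9, -0.6, -0.5]
width: 87.3
grasp_force: 0.0
t: 24.08
ee_pos: [519.8, -186.8, 232.7]
orientation: [3.14, -0.005, 0.003]
ft_force: [-0.2, 0.3, 0.9]
width: 87.8
grasp_force: 0.0
```

View pics/g5.png

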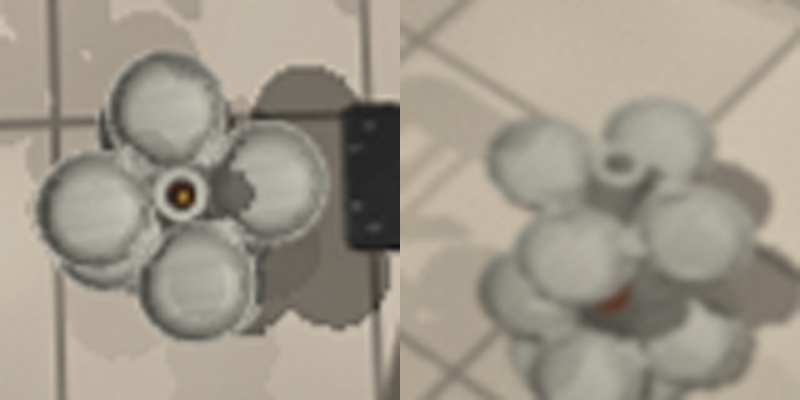

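The plate sits level on the sleeve. In the top crop the shaft tip is visible inside the hub bore at (182,196). The gripper is clear, so I'm handing in.

```bash
python3 -c "
from workcell import ctrl
print(ctrl.close_job())"
```

```text
the job is handed in; nothing more can be done
None
```

The idli stand is back together and handed in at about 25 s: the sleeve sits on the lower hub, the plate rests level on the sleeve, and the robot is clear of both; the verdict was not reported, and I took no closing picture of the jar, canister and lid.

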